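# Roll the blue vial up the sloped gutter into its parking dip

## Task

Two sample vials lie at the low end of the sloped two-lane gutter rack. With your fingertips gently push the blue-capped vial up its lane until it has rolled over the crest and rests in the yellow dip against the end stop, so that it stays there and does not roll back when you take the hand away. Only push it: do not pinch, lift or ram it, and leave the orange-capped vial and everything else on the bench where they are.

Things in the scene. Friction and masses are not known exactly. Their poses are not given: they have to be found in the camera images.
- rack: fixed sloped gutter rack, base plate 226 x 160 mm. Origin: centre of its underside on the worktop; x points uphill along the lanes, z up. Two parallel lanes, 64 mm wide, with centre lines at rack y = +36 and -36 mm. Guide rails 6 to 8 mm thick beside them stand 10 mm above the runway and follow its slope.
- runway_low (a point): low end of the grey runway, between the lanes: rack x = -105 mm, height 12 mm. From here the runway rises at 6 degrees to the crest. A lip 5 mm thick and 6 mm high closes the low end; nothing stands behind it.
- crest (a point): top of the runway, between the lanes: rack x = +55 mm, height 29 mm. Beyond it the yellow dip falls away at 12 degrees to an upright end stop, face at rack x = +98 mm, top at height 57 mm. A vial let go before its centre has passed the crest rolls back down.
- dip (a point): between the two parking places: rack x = +80 mm, rack y = 0, height 42 mm. A vial parked in the dip against the stop has its centre 36 mm to either side of this point, and stays there by itself.
- vial_blue: loose rigid white sample vial with blue caps on both ends and a thin blue band round its middle: a plain cylinder 36 mm in diameter, 60 mm long, about 60 g, lying across its lane so that it can roll. Origin: its centre; its own y axis is its long axis, x and z turn as it rolls. It starts in either lane, resting against the low lip with its centre at rack x = -88 mm, height 32 mm.
- vial_orange: loose rigid white sample vial with orange caps on both ends and a thin orange band round its middle: a plain cylinder 36 mm in diameter, 60 mm long, about 60 g, lying across its lane so that it can roll. Origin: its centre; its own y axis is its long axis, x and z turn as it rolls. It rests at the low end of the other lane and must stay there.
- beaker: clear beaker, 55 mm across, 70 mm high, loose bystander; origin: centre of its underside
- objective_case: white cylindrical case with a black cap, 37 mm across, 58 mm high, loose bystander; origin: centre of its underside
- tin: blue flat tin, 42 x 60 x 19 mm, loose bystander; origin: centre of its underside
- tube: standing tube with a blue screw cap, 34 mm across, 108 mm high, loose bystander; origin: centre of its underside
Mind the look-alikes: they are no part of the job. Leave any purple or red look-alike of the vial_orange alone.

How it is judged (in metres and radians):
On the way:
1. the fingers push the blue vial up the runway (x of vial_blue in the frame of rack between -0.03 and 0.055 m and contact force between the fingers and vial_blue above 0.03 N), for 0.1 s.
At the end, for the whole second after the job is handed in: The blue vial lies at rest across its lane in the yellow dip, centre within 7 mm of the parked position along the lane and 6 mm in height, long axis within 0.15 rad of across; the orange vial is within 15 mm of where it began (x of vial_blue in the frame of rack between 0.073 and 0.087 m and z of vial_blue in the frame of rack between 0.036 and 0.048 m and angle between the y axis of vial_blue and the y axis of rack, either way round below 0.15 rad and linear speed of each of vial_blue, vial_orange below 0.02 m/s and distance of vial_orange from where it was at the start of the episode below 0.015 m); the robot touches nothing.
It fails at once if the blue vial is lifted more than about 15 mm off the rack (z of vial_blue in the frame of rack above 0.064 m or (x of vial_blue in the frame of rack below -0.02 m and z of vial_blue in the frame of rack above 0.054 m)).
It fails at once if the blue vial is pushed, pinched or rammed with more than 25 N (contact force between the fingers and vial_blue above 25 N).
It fails at once if the orange vial is displaced by more than 15 mm (distance of vial_orange from where it was at the start of the episode above 0.015 m).
It fails at once if a bystander is displaced by more than 20 mm (distance of any of beaker, objective_case, tin, tube from where it was at the start of the episode above 0.02 m).
It also fails if it takes over 35 s, if anything falls off the work surface, if the arm or the gripper's body presses on something with over 40 N, if the wrist force passes 120 N, or if a joint passes its speed limit or range.

## Robot

A 6-joint arm with a two-finger parallel gripper is mounted at the origin on a cart in front of the work surface, level with it; the furniture and walls round the work are solid. World frame = base frame: x ahead of the robot, y to its left, z up, the work surface at z = 0. Lengths are in m, angles in degrees, forces in N, time in s.
With the tool pointing down it reaches from about 0.25 to 0.725 m from the base axis. Payload 9.7 kg.
Tool frame: the origin (TCP) lies between the finger pads; the fingertips stand 19 mm ahead of it and the grasp point (between the pads) is the TCP; z points along the fingers, y is the line along which they close (so a half turn about z gives the same grasp; the last joint's range is limited). The gripper opens to 85 mm and grips with 20 to 120 N. Pads are 22 mm wide; open, the fingers measure 114 mm over their backs; the gripper's body (76 mm by 85 mm) begins 54 mm behind the grasp point. The pads swing forward as they close: fully open they stand 13 mm farther back than shut.
Start: joints at [71.104, 4.979, 10.078, 95.1, 0, 90], TCP at [0.178, 0.52, 0.25] pointing down, gripper open.
Joint ranges: [-179.16, 179.16], [-48.56, 103.87], [-65.8, 70.77], [-126.05, 130.52], [-82.76, 87.17], [-180, 180]. Speed limits (degrees/s): [127.2, 127.2, 147.25, 180, 180, 180].

## Interface

Orientations are given as [roll, pitch, yaw] about the fixed x, y, z axes, in that order (R = Rz(yaw) Ry(pitch) Rx(roll)).
In Python, from workcell import telemetry, camera, calibration, workorder gives the robot as it stands.
- The arm moves only by the tool play_rows, never from a script. Its argument "increments" is a list of rows, each a list of 3 entries, a list of its own where there are three numbers: the shift along the tool's x, y, z in mm, then the turn, a rotation vector about the tool's x, y, z in degrees, then the closure, from 0 (fully open) to 1 (shut). In form: [[[x, y, z], [ax, ay, az], jaw], ...]. A call has 1 to 20 rows; each row is the pose to reach, as a shift and turn from the pose commanded when the call began, along the tool's axes at that moment; what a row does not reach only later rows make up. A row lasts 1/10 s, in which the tool goes at most 50 mm and 8.59 degrees, less where a joint would pass 70% of its speed; a pose out of reach is approached as far as the arm can. A call with a gripper value outside its range is refused whole. The fingers move at their own pace and stop on an object; "grip_force" is the grip in N (left out, the last holds). Time passes only in rows, so rows that repeat a pose let the fingers close. It gives the time, the measured TCP pose, the force, the opening and the grip force at its end, in the units of the state.
- telemetry.get_obs(): the state, without advancing time (a new reading comes with each control period).
- camera(name): name is "scene" or "top"; returns (picture, depth): 384x512x3 uint8, red, green, blue; 384x512 float32, m along the optical axis (not along the pixel's ray), 0 where there is no reading.
- calibration(name): a dict with "vertical_fov" (degrees; the focal length in pixels is half the picture's height over the tangent of half this angle, whatever the lens; pixels are square), "cx", "cy" (the principal point, pixels), "rvec" (rotation vector, rad) and "tvec" (3), from world to camera coordinates, as OpenCV has them. Camera axes: x right, y down, z forward; pixel columns grow to the right and rows downward; lengths in m; the calibration is good to about 2 mm. A picture is of the moment at which its call begins. calibration takes no time and is no camera call.
- workorder.job_done(): hands the job in; it is judged then, once.
The state is a dict: "time": time; "q": joint angles; "qd": joint speeds; "joint_efforts": joint torques, N m; "ee_pos": TCP position; "tcp_rot": TCP orientation; "wrist_force": force on the tool from outside, world axes, zero at the start; "torque": the same for the moment, N m; "opening": finger opening in m; "grasp_force": force on a finger pad.
Only numpy, scipy, OpenCV 4.12 (cv2) and the standard library are available. Lean on these libraries where they do the work, as an engineer would, in place of code of your own. Each camera call takes 0.05 s, during which the arm holds its last target. There are 200 camera calls.

## Working session

There is one attempt and no reset: what is moved stays moved. The work goes in short steps, Python scripts to look and compute and a tool call to move; the robot and the scene stay as the last step left them, time stands still between calls to the robot, and variables do not carry over. Pictures are saved under pics/ and viewed, at most 10 in all, crops included, and the job is handed in when it is done.

Besides the shell and the picture viewer there is one more tool, called after "Call:" in YAML: its name, and indented under it one key for each argument. play_rows: Moves the arm, as the interface text tells. Its arguments: {"type":"object","properties":{"increments":{"type":"array"},"grip_force":{"type":"number"}},"required":["increments"]}

```bash
mkdir -p pics; python3 - <<'E'
from workcell import telemetry,camera,calibration
import cv2,numpy as np
o=telemetry.get_obs();print({k:np.round(v,3) for k,v in o.items()})
for n in("scene","top"):
    p,d=camera(n);np.savez(f"{n}0.npz",p=p,d=d);print(n,calibration(n))
    cv2.imwrite(f"pics/{n}0.png",cv2.resize(p[...,::-1],(768,576)))
E
```

```text
{'time': np.float64(0.0), 'q': array([71.104,  5.01 , 10.033, 95.099, -0.   , 89.999]), 'qd': array([-0.027,  0.018, -0.03 ,  0.011,  0.034,  0.014]), 'joint_efforts': array([ 1.0000e-03, -5.2039e+01,  4.6480e+01,  1.6000e-02, -0.0000e+00,
        0.0000e+00]), 'ee_pos': array([0.178, 0.52 , 0.25 ]), 'tcp_rot': array([-179.924,    0.   ,  161.105]), 'wrist_force': array([-0.432,  1.149, -0.135]), 'torque': array([-0.016, -0.003,  0.032]), 'grasp_force': np.float64(0.0), 'opening': np.float64(0.085)}
scene {'vertical_fov': 52.79789570497952, 'cx': 249.89593599290282, 'cy': 195.69248854320512, 'rvec': array([ 1.21077194, -1.97808165,  1.19924261]), 'tvec': array([0.13227103, 0.30034337, 0.81165312])}
top {'vertical_fov': 53.916007119480014, 'cx': 253.3633134856031, 'cy': 194.10459288465367, 'rvec': array([ 2.15981968, -2.19052602,  0.05192055]), 'tvec': array([-0.10603171,  0.53853515,  1.13063733])}
```

View pics/scene0.png

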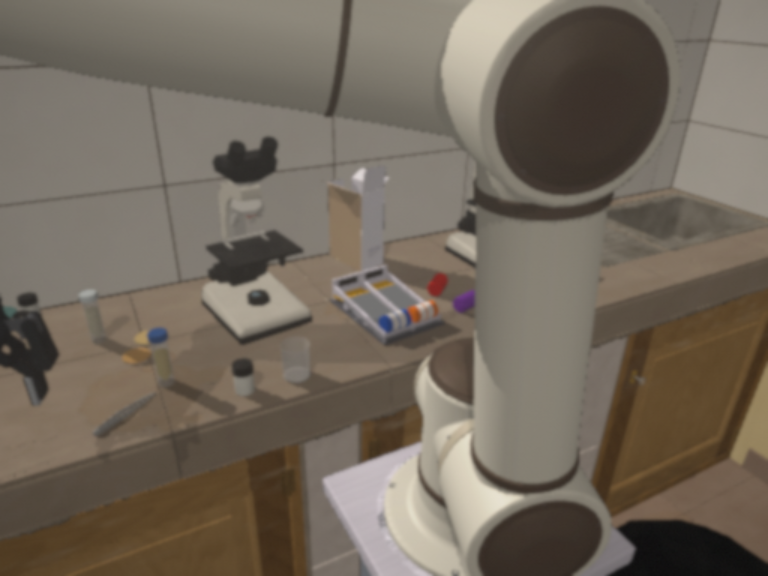

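View pics/top0.png

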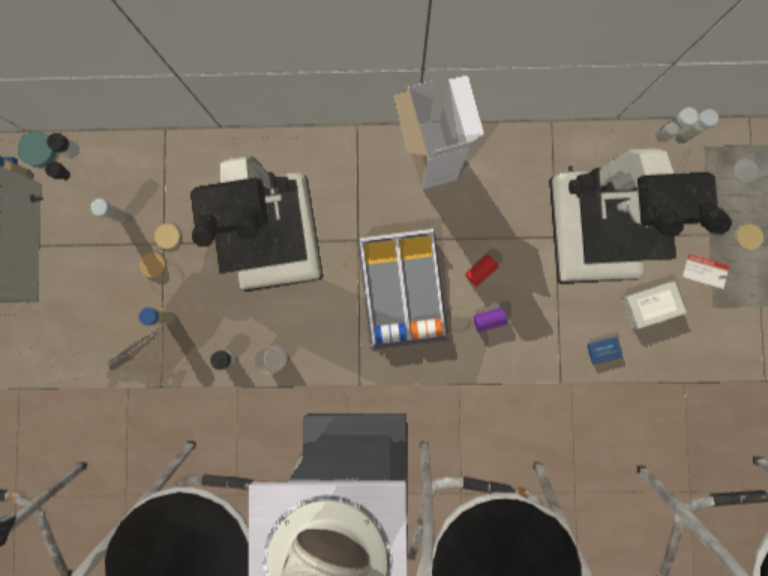

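The scene view shows the rack at about (385,300). The top view (768 wide) shows a vial with blue caps and band at (390,333) and one with orange caps at (427,328), both at the low end, and the yellow dips at (382,252) and (416,247). The red (482,270) and purple (490,320) look-alikes lie outside the rack. The vial meant is the one at (390,333), in the left lane. Next I measure it and check it in a crop.

```bash
cat > h.py <<'E'
import cv2,numpy as np
from workcell import calibration
def cam(n):
    c=calibration(n);f=192/np.tan(np.radians(c["vertical_fov"]/2))
    K=np.array([[f,0,c["cx"]],[0,f,c["cy"]],[0,0,1]]);R=cv2.Rodrigues(c["rvec"])[0];return K,R,np.array(c["tvec"])
def ray(n,uv,z):
    K,R,t=cam(n);C=-R.T@t;d=R.T@np.linalg.inv(K)@[uv[0],uv[1],1];return C+d*(z-C[2])/d[2]
def proj(n,P):
    K,R,t=cam(n);return cv2.projectPoints(np.float32(P).reshape(-1,3),cv2.Rodrigues(R)[0],t,K,None)[0][:,0]
def masks(p,box,ranges):
    h=cv2.cvtColor(p,cv2.COLOR_RGB2HSV);m=cv2.inRange(h,*[np.array(r) for r in ranges]);b=np.zeros_like(m);x0,y0,x1,y1=box;b[y0:y1,x0:x1]=m[y0:y1,x0:x1];return b
E
python3 - <<'E'
from h import *
z=np.load("top0.npz");p=z["p"];d=z["d"]
print("camC",-cam("top")[1].T@cam("top")[2])
box=(235,150,302,236)
# expected visible top height: vial silhouettes ~ centre height 32
for n,r,h in(("blue",((100,120,60),(130,255,255)),.032),("orange",((5,150,120),(16,255,255)),.032),("yellow",((17,120,80),(30,255,255)),.027)):
    m=masks(p,box,r);k,l,s,c=cv2.connectedComponentsWithStats(m)
    for i in range(1,k):
        if s[i,4]>5: print(n,s[i],c[i].round(1),ray("top",c[i],h).round(4))
    ys,xs=np.nonzero(m);
    if len(xs): q=((xs.min()+xs.max())/2,(ys.min()+ys.max())/2);print(n,"all",q,ray("top",q,h).round(4))
for n,uv in(("TL",(361,239)),("TR",(434,231)),("BL",(373,348)),("BR",(446,339))):
    print(n,ray("top",np.array(uv)*2/3,.03).round(4))
cv2.imwrite("pics/crop1.png",cv2.resize(p[145:240,230:345,::-1],None,fx=6,fy=6,interpolation=cv2.INTER_CUBIC))
E
```

```text
camC [ 0.45677574 -0.1383509   1.16267732]
blue [250 217   5  12  41] [251.7 222.7] [ 0.4503 -0.1078  0.032 ]
blue [266 216   4  11  40] [267.6 220.6] [ 0.4559 -0.1555  0.032 ]
blue all (np.float64(259.5), np.float64(222.0)) [ 0.4522 -0.1312  0.032 ]
orange [290 213   5  11  44] [292.  217.9] [ 0.4632 -0.2284  0.032 ]
orange [274 214   5  12  46] [275.9 219.9] [ 0.4578 -0.1802  0.032 ]
orange all (np.float64(284.0), np.float64(219.0)) [ 0.4601 -0.2044  0.032 ]
yellow [266 158  22  15 272] [276.7 165. ] [ 0.6238 -0.1858  0.027 ]
yellow [243 161  22  15 271] [253. 168.] [ 0.6157 -0.1138  0.027 ]
yellow all (np.float64(265.0), np.float64(166.5)) [ 0.6196 -0.1502  0.027 ]
TL [ 0.6423 -0.0768  0.03  ]
TR [ 0.6561 -0.2243  0.03  ]
BL [ 0.4228 -0.0983  0.03  ]
BR [ 0.4388 -0.2438  0.03  ]
```

View pics/crop1.png

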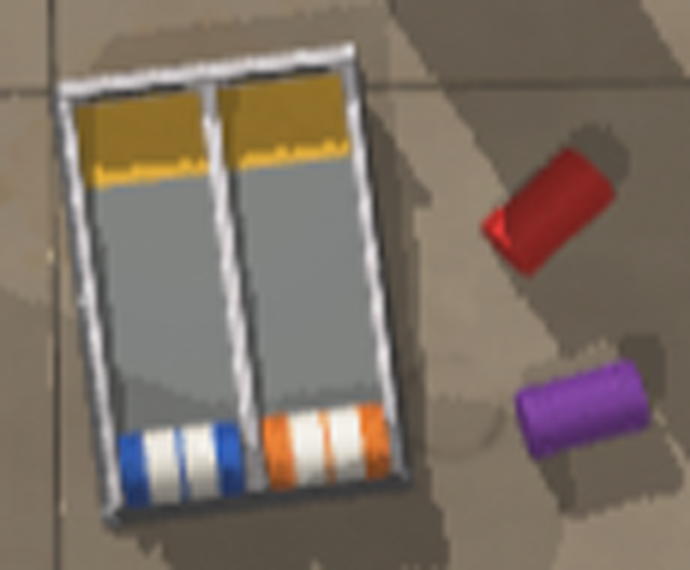

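The crop confirms it: the blue-capped vial with the blue band is in the left lane at crop px (180,462), the orange one is at (325,445) in the right lane, and red and purple are outside. Spacings match the stated geometry (vials 73 mm apart, vial to dip centre 164 mm). The rack origin comes out at about (0.544, -0.158) with yaw about 6.2°. I go above a point behind the lip with the fingers partly closed.

Call:
play_rows:
  increments:
    - [[-423,-550,0],[0,0,-25.1],0.72]
    - [[-423,-550,0],[0,0,-25.1],0.72]
    - [[-423,-550,0],[0,0,-25.1],0.72]
    - [[-423,-550,0],[0,0,-25.1],0.72]
    - [[-423,-550,0],[0,0,-25.1],0.72]
    - [[-423,-550,0],[0,0,-25.1],0.72]
    - [[-423,-550,0],[0,0,-25.1],0.72]
    - [[-423,-550,0],[0,0,-25.1],0.72]
    - [[-423,-550,0],[0,0,-25.1],0.72]
    - [[-423,-550,0],[0,0,-25.1],0.72]
    - [[-423,-550,0],[0,0,-25.1],0.72]
    - [[-423,-550,0],[0,0,-25.1],0.72]
    - [[-423,-550,0],[0,0,-25.1],0.72]
    - [[-423,-550,0],[0,0,-25.1],0.72]
    - [[-423,-550,0],[0,0,-25.1],0.72]
    - [[-423,-550,0],[0,0,-25.1],0.72]
    - [[-423,-550,0],[0,0,-25.1],0.72]
    - [[-423,-550,0],[0,0,-25.1],0.72]

```text
time: 1.9
ee_pos: [0.4001, -0.136, 0.2505]
tcp_rot: [-180.0, 0.0, -173.7]
wrist_force: [0.5, 0.3, -0.3]
opening: 0.0242
grasp_force: 0.0
```

Call:
play_rows:
  increments:
    - [[0,-1,40],[0,0,0],0.72]
    - [[0,-1,80],[0,0,0],0.72]
    - [[0,-1,120],[0,0,0],0.72]
    - [[0,-1,150],[0,0,0],0.72]
    - [[0,-1,150],[0,0,0],0.72]
    - [[0,-1,150],[0,0,0],0.72]

```text
time: 2.5
ee_pos: [0.4004, -0.1373, 0.1013]
tcp_rot: [-180.0, 0.0, -173.7]
wrist_force: [-0.9, 0.1, -0.4]
opening: 0.0241
grasp_force: 0.0
```

```bash
python3 - <<'E'
from h import *
from workcell import camera,telemetry
o=telemetry.get_obs();print(o["ee_pos"],o["tcp_rot"],o["q"].round(1),o["wrist_force"])
im=[]
for n in("scene","top"):
    p,d=camera(n);np.savez(f"{n}1.npz",p=p,d=d)
    t=o["ee_pos"];q=proj(n,[t,t-[0,0,.019],t-[0,0,.032]]);print(n,q.round(1))
    u,v=q[0].astype(int);print(d[v-8:v+20:3,u].round(3))
    x0,y0=max(0,u-45),max(0,v-45);print(x0,y0)
    im.append(cv2.resize(p[y0:y0+90,x0:x0+90,::-1],(399,399),interpolation=cv2.INTER_CUBIC))
cv2.imwrite("pics/c2.png",np.hstack(im))
E
```

```text
[ 0.40041286 -0.13732136  0.10132859] [-1.79989926e+02  2.38856144e-02 -1.73714765e+02] [-18.9 -12.9 -23.3  79.6   0.  -25.2] [-0.89256354  0.13073642 -0.35951729]
scene [[273.9 200.3]
 [273.7 206. ]
 [273.5 209.8]]
[0.508 0.513 0.516 0.52  0.525 0.529 0.532 0.536 0.539 0.544]
228 155
top [[261.8 240.7]
 [261.8 240.3]
 [261.8 240.1]]
[0.616 0.611 0.607 0.603 0.6   0.598 0.597 0.598 0.594 0.593]
216 195
```

View pics/c2.png

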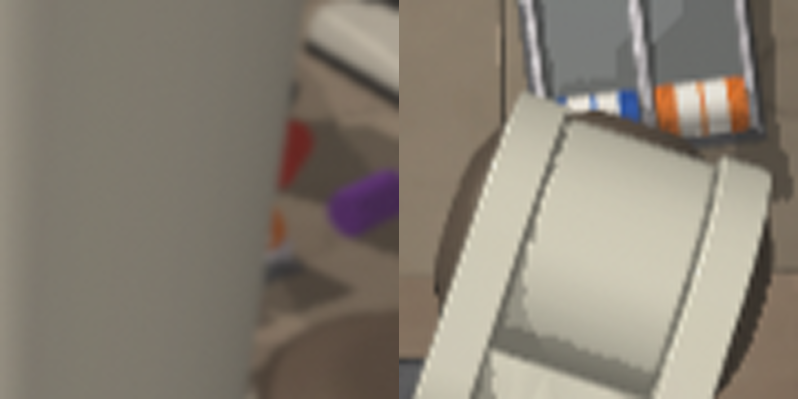

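Both views are blocked by the arm here. I feel for the bench behind the lip instead, which gives the real fingertip offset.

Call:
play_rows:
  increments:
    - [[0,0,30],[0,0,0],0.72]
    - [[0,0,55],[0,0,0],0.72]
    - [[0,0,66],[0,0,0],0.72]
    - [[0,0,68],[0,0,0],0.72]
    - [[0,0,69.5],[0,0,0],0.72]
    - [[0,0,71],[0,0,0],0.72]
    - [[0,0,72],[0,0,0],0.72]
    - [[0,0,72],[0,0,0],0.72]

```text
time: 3.4
ee_pos: [0.4006, -0.1381, 0.0287]
tcp_rot: [-180.0, 0.0, -173.8]
wrist_force: [0.4, -0.4, 0.5]
opening: 0.024
grasp_force: 0.0
```

Call:
play_rows:
  increments:
    - [[0,0,2],[0,0,0],0.72]
    - [[0,0,4],[0,0,0],0.72]
    - [[0,0,6],[0,0,0],0.72]
    - [[0,0,7.5],[0,0,0],0.72]
    - [[0,0,8],[0,0,0],0.72]
    - [[0,0,8],[0,0,0],0.72]

```text
time: 4.0
ee_pos: [0.4002, -0.138, 0.0202]
tcp_rot: [180.0, -0.0, -173.8]
wrist_force: [-0.3, -0.5, -0.4]
opening: 0.0236
grasp_force: 0.0
```

Tip offset is between about 15 and 20 mm. I rise so the tips are near z = 25 mm, which clears the lip, and start the gentle push.

Call:
play_rows:
  increments:
    - [[0,0,-12],[0,0,0],0.72]
    - [[0,0,-22],[0,0,0],0.72]
    - [[0,0,-22],[0,0,0],0.72]
    - [[-8,0,-22],[0,0,0],0.72]
    - [[-15,0,-22],[0,0,0],0.72]
    - [[-19,0,-22],[0,0,0],0.72]
    - [[-22,0,-22],[0,0,0],0.72]
    - [[-25,0,-22],[0,0,0],0.72]
    - [[-29,0,-22.6],[0,0,0],0.72]
    - [[-33,0,-23],[0,0,0],0.72]
    - [[-37,0,-23.5],[0,0,0],0.72]
    - [[-41,0,-24],[0,0,0],0.72]
    - [[-45,0,-24.4],[0,0,0],0.72]
    - [[-49,0,-24.8],[0,0,0],0.72]
    - [[-53,0,-25.2],[0,0,0],0.72]

```text
time: 5.5
ee_pos: [0.4533, -0.1322, 0.0455]
tcp_rot: [180.0, 0.0, -173.8]
wrist_force: [-0.0, 0.4, -0.3]
opening: 0.024
grasp_force: 0.2
```

```bash
cat > look.py <<'E'
import sys
from h import *
from workcell import camera,telemetry
o=telemetry.get_obs();t=o["ee_pos"]-[.544,-.158,0];c,s=np.cos(np.radians(6.2)),np.sin(np.radians(6.2))
print("tcp rack",c*t[0]+s*t[1],-s*t[0]+c*t[1],t[2],o["wrist_force"],o["tcp_rot"])
im=[]
for n in("top",):
    p,d=camera(n)
    for nm,r in(("blue",((100,120,60),(130,255,255))),("orange",((5,150,120),(16,255,255)))):
        m=masks(p,(235,150,302,236),r);k,l,st,ce=cv2.connectedComponentsWithStats(m)
        for i in range(1,k):
            if st[i,4]>5:
                w=ray(n,ce[i],.038)-[.544,-.158,0];print(nm,st[i],"rack",(c*w[0]+s*w[1]).round(4),(-s*w[0]+c*w[1]).round(4))
    im.append(cv2.resize(p[140:245,220:325,::-1],(560,560),interpolation=cv2.INTER_CUBIC))
cv2.imwrite(sys.argv[1],np.hstack(im))
E
python3 look.py pics/l3.png
```

```text
tcp rack -0.08735593069072585 0.03542374962519592 0.04553106136122127 [-0.03093104  0.39958768 -0.33969306] [ 1.79999886e+02  1.84325736e-05 -1.73795510e+02]
```

View pics/l3.png

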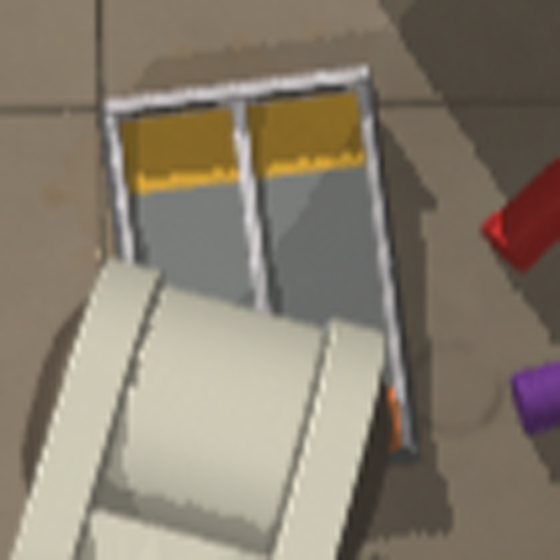

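The arm hides the vial from above, but the pad force of 0.2 N hints at contact. The runway ahead is clear, so I keep pushing along the slope.

Call:
play_rows:
  increments:
    - [[-4,0,-0.4],[0,0,0],0.72]
    - [[-8,0,-0.8],[0,0,0],0.72]
    - [[-12,0,-1.3],[0,0,0],0.72]
    - [[-16,0,-1.7],[0,0,0],0.72]
    - [[-20,0,-2.1],[0,0,0],0.72]
    - [[-24,0,-2.5],[0,0,0],0.72]
    - [[-28,0,-2.9],[0,0,0],0.72]
    - [[-32,0,-3.4],[0,0,0],0.72]
    - [[-36,0,-3.8],[0,0,0],0.72]
    - [[-40,0,-4.2],[0,0,0],0.72]
    - [[-44,0,-4.6],[0,0,0],0.72]
    - [[-48,0,-5],[0,0,0],0.72]
    - [[-52,0,-5.5],[0,0,0],0.72]
    - [[-56,0,-5.9],[0,0,0],0.72]
    - [[-60,0,-6.3],[0,0,0],0.72]
    - [[-64,0,-6.7],[0,0,0],0.72]
    - [[-68,0,-7.1],[0,0,0],0.72]
    - [[-72,0,-7.6],[0,0,0],0.72]
    - [[-76,0,-8],[0,0,0],0.72]

```text
time: 7.45
ee_pos: [0.5289, -0.124, 0.0535]
tcp_rot: [180.0, -0.0, -173.8]
wrist_force: [-0.3, 0.2, 0.2]
opening: 0.0238
grasp_force: 0.2
```

```bash
python3 look.py pics/l4.png
```

```text
tcp rack -0.011351441182537593 0.03541241531660645 0.05350140574737197 [-0.27111338  0.15064756  0.24772192] [ 1.79998977e+02 -8.90164077e-04 -1.73796727e+02]
orange [290 213   4   9  29] rack -0.084 -0.0604
orange [275 215   4   9  27] rack -0.0863 -0.0135
```

View pics/l4.png

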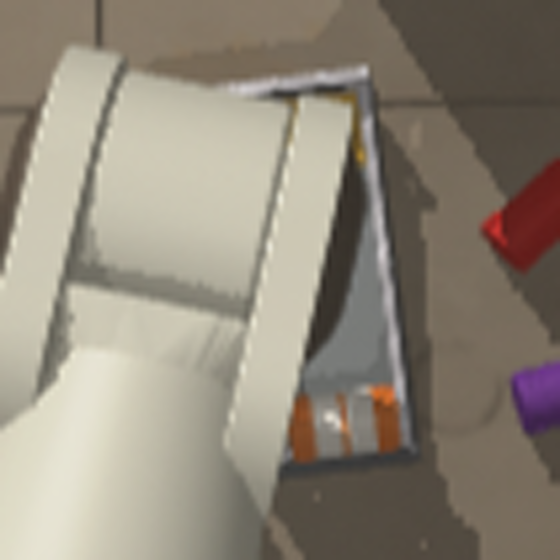

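The orange vial is unmoved, at image px (345,420). I push slowly over the crest, to TCP rack x of about +36.

Call:
play_rows:
  increments:
    - [[-3,0,-0.3],[0,0,0],0.72]
    - [[-6,0,-0.6],[0,0,0],0.72]
    - [[-9,0,-0.9],[0,0,0],0.72]
    - [[-12,0,-1.2],[0,0,0],0.72]
    - [[-15,0,-1.6],[0,0,0],0.72]
    - [[-18,0,-1.9],[0,0,0],0.72]
    - [[-21,0,-2.2],[0,0,0],0.72]
    - [[-24,0,-2.5],[0,0,0],0.72]
    - [[-26,0,-2.7],[0,0,0],0.72]
    - [[-28,0,-3],[0,0,0],0.72]
    - [[-30,0,-3.2],[0,0,0],0.72]
    - [[-32,0,-3.4],[0,0,0],0.72]
    - [[-34,0,-3.6],[0,0,0],0.72]
    - [[-36,0,-3.8],[0,0,0],0.72]
    - [[-38,0,-4],[0,0,0],0.72]
    - [[-40,0,-4],[0,0,0],0.72]
    - [[-42,0,-4],[0,0,0],0.72]
    - [[-44,0,-4],[0,0,0],0.72]
    - [[-46,0,-4],[0,0,0],0.72]
    - [[-47,0,-4],[0,0,0],0.72]

```text
time: 9.5
ee_pos: [0.5755, -0.119, 0.0575]
tcp_rot: [-180.0, 0.0, -173.8]
wrist_force: [-0.1, 0.6, -0.2]
opening: 0.0241
grasp_force: 0.0
```

```bash
python3 - <<'E'
from h import *
from workcell import camera
p,d=camera("scene")
m=masks(p,(215,170,300,232),((100,120,50),(130,255,255)))
print(np.argwhere(m)[:,::-1].min(0) if m.any() else 0,m.sum()//255, proj("scene",[[.619,-.114,.042]]))
q=p[160:240,200:310,::-1];cv2.imwrite("pics/s5.png",cv2.resize(q,None,fx=6,fy=6,interpolation=cv2.INTER_CUBIC))
E
```

```text
0 0 [[234.67395 189.42332]]
```

View pics/s5.png

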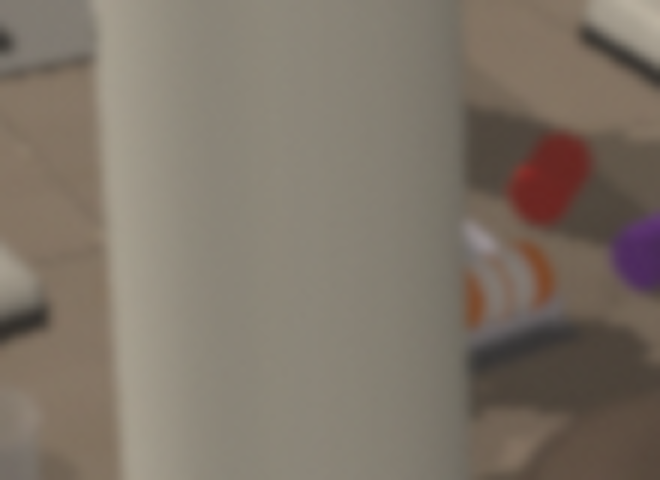

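The pad force fell from 0.2 to 0, which fits the vial having rolled away over the crest. I back off a little, lift, then move back and left to clear the view.

Call:
play_rows:
  increments:
    - [[4,0,-1],[0,0,0],0.72]
    - [[8,0,-3],[0,0,0],0.72]
    - [[8,0,-25],[0,0,0],0.72]
    - [[8,0,-60],[0,0,0],0.72]
    - [[8,0,-100],[0,0,0],0.72]
    - [[8,0,-140],[0,0,0],0.72]
    - [[40,40,-150],[0,0,0],0.72]
    - [[70,80,-150],[0,0,0],0.72]
    - [[100,120,-150],[0,0,0],0.72]
    - [[130,160,-150],[0,0,0],0.72]
    - [[150,200,-150],[0,0,0],0.72]
    - [[170,240,-150],[0,0,0],0.72]
    - [[170,280,-150],[0,0,0],0.72]
    - [[170,280,-150],[0,0,0],0.72]
    - [[170,280,-150],[0,0,0],0.72]

```text
time: 11.05
ee_pos: [0.3755, 0.1415, 0.2077]
tcp_rot: [-180.0, 0.0, -173.6]
wrist_force: [-0.1, -0.2, -0.3]
opening: 0.0239
grasp_force: 0.0
```

```bash
python3 look.py pics/l6.png
```

```text
tcp rack -0.13519715918825465 0.31599651097699977 0.207692899948608 [-0.14878814 -0.21960863 -0.33425797] [-1.79997248e+02  2.29326942e-02 -1.73647640e+02]
blue [259 159   4  12  41] rack 0.0826 0.0119
blue [243 161   5  12  39] rack 0.0826 0.0598
orange [290 213   5  11  43] rack -0.0879 -0.0606
orange [274 214   5  12  46] rack -0.0881 -0.0126
```

View pics/l6.png

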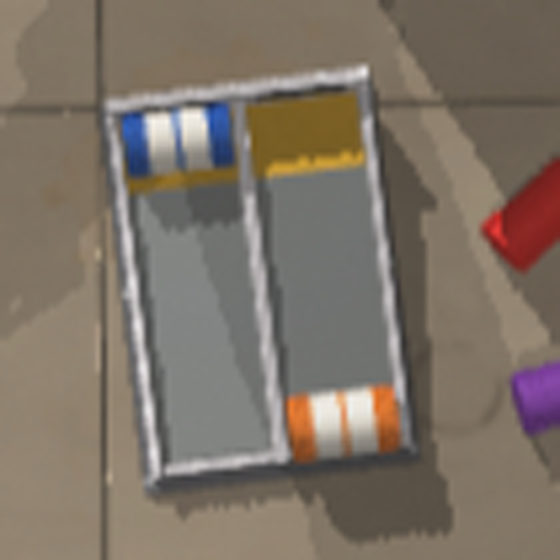

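The blue vial lies straight across the yellow dip against the stop, at px (178,140) and rack x of about 0.08. The orange vial is unmoved at (343,425), and the hand is clear.

```bash
python3 -c "
from workcell import workorder
print(workorder.job_done())"
```

```text
the job is handed in; nothing more can be done
None
```

The blue-capped vial is parked across the yellow dip against the end stop, the orange vial has not moved, the arm is clear, and the job was handed in at about 11 s; it returned no verdict.

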